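Fit a filter canister on the bench fume extractor and latch its clamp ring

TASK

Fit the filter canister to the bench fume extractor: thread its flange over the two upright pins of the port until it sits flat and fully down, swing both halves of the hinged clamp ring shut round the two flanges, then throw the latch lever fully home so that its hook holds the catch pin under tension. Let go of everything and leave the tape roll and the paint scraper where they lie.

Things in the scene. Friction and masses are not known exactly. Their poses are not given: they have to be found in the camera images.
- canister: Loose filter canister, 0.4-0.7 kg, standing upright. Origin: centre of its flat underside; z up; y along its bar handle. Flange 94 mm diameter, 10 mm thick, with two 13 mm through holes at y = +-34 mm (not seen from above, right under the handle's line; either way round fits); neck 50 mm diameter to z = 34; slotted drum 132 mm diameter, z 46 to 148, overhanging flange and clamp ring.
- canister_handle (a point): Middle of the canister's black bar handle, 178 mm above its underside. The bar is 96 mm long (y), 16 mm wide (x) and 16 mm high (z 170 to 186 mm), on posts at y = +-36 mm, with 22 mm of air below. Pinch it across the 16 mm.
- extractor: Fixed bench fume extractor: grey housing 196 x 190 mm, its top 58 mm above the worktop. Origin on the worktop under the port's axis; x points to its back (hinge post), the latch is at its front (-x). On top an aluminium port flange 94 mm in diameter with two upright pins.
- port (a point): Centre of the port flange's upper face, 100 mm above the worktop; axes as the extractor's. Two steel pins of 10 mm diameter stand on the face at y = +-34 mm, 15 mm high, tapering to 5 mm over the last 5 mm. The canister is home when its underside lies on this face, over both pins.
- clamp_hinge (a point): Upright hinge axis of both clamp halves, at the height of the port face, 70 mm behind the port's axis (extractor's +x). The hinge post ends 121 mm above the worktop.
- clamp_left (a joint): Left (extractor's +y) half of the steel clamp ring, rad: 0 shut round the flanges, up to 1.25 open (front end swings to +y). Half-ring of 110 mm outside diameter, from 15.5 mm below to 15.5 mm above the port face; its lips reach over the canister's flange, so it shuts only with the canister home. Stiff hinge, 0.1 N m: stays where left.
- clamp_right (a joint): The same for the right (-y) half, rad: 0 shut, up to 1.25 open (front end swings to -y). It carries the latch lever on its front end.
- clamp_left_back (a point): Point on the outer wall of the left half at the height of the port face, 130 degrees round the ring from the hinge; moves with the half. With the half shut it lies 55 mm from the port's axis. Push here, square to the wall, to shut it.
- clamp_right_back (a point): The same point on the right half's outer wall.
- latch (a joint): Latch lever, rad: 0 home (lies across the front, pointing to the extractor's +y), 1.57 points out to the front, at most 2.1. Upright axis, shuts clockwise seen from above. Friction 0.06 N m; up to 0.3 N m in the last 0.4 rad as the hook draws the catch, then it snaps home and stays. Keep it above 1.1 while shutting the ring; the hook catches only if both halves are within about 0.05 rad of shut.
- latch_pivot (a point): The lever's pivot on the right half's front end, at the height of the port face; ring shut: 72 mm in front of the port's axis, 12 mm to -y. Axes turn with the lever: y points along it to its free end, x to the side it moves towards when shutting.
- latch_grip (a point): Middle of the lever's black grip, at x = -10, y = 64 mm from the pivot in the lever's axes (same axes here). The grip is 38 mm long, 13 mm wide, 16 mm high; the free end is 81 mm from the pivot. Push it on its trailing (-x) side.
- catch (a joint): How far the sprung catch pin on the left half's front end is drawn out by the hook, in m: 0 free, 0.0012 to 0.002 with the lever home on it (7 N per mm).
- tape_masking: Bystander: roll of masking tape lying flat, 94 mm across, 25 mm high. It and the canister stand left and right of the extractor, either way round.
- paint_scraper: Bystander: paint scraper, red handle, 172 mm long, lying to the right.

How it is judged (in metres and radians):
On the way, in this order (a step that is already met when the one before it is completed fails the run):
1. the canister sits home on the port, over both pins, with both clamp halves still open (over 0.1 rad) (horizontal distance between canister and port below 0.003 m and z of canister in the frame of port between -0.0025 and 0.0025 m and angle between the y axis of canister and the y axis of port, either way round below 0.08 rad and angle between canister's own z axis and vertical below 0.05 rad and value of joint each of clamp_left, clamp_right above 0.1 rad), for 0.2 s.
2. both halves of the clamp ring are shut round the flanges (within 0.05 rad) (value of joint each of clamp_left, clamp_right below 0.05 rad), for 0.1 s.
At the end, for the whole second after the job is handed in: The canister sits upright on the port over both pins (axis within 3 mm, height within 2.5 mm, hole line within 0.08 rad, tilt under 0.05 rad) and is at rest; both clamp halves are shut (under 0.03 rad); the latch lever is home (under 0.06 rad) with the catch pin drawn out by more than 0.8 mm (horizontal distance between canister and port below 0.003 m and z of canister in the frame of port between -0.0025 and 0.0025 m and angle between the y axis of canister and the y axis of port, either way round below 0.08 rad and angle between canister's own z axis and vertical below 0.05 rad and value of joint each of clamp_left, clamp_right below 0.03 rad and value of joint latch below 0.06 rad and value of joint catch above 0.0008 m and linear speed of canister below 0.02 m/s and angular speed of canister below 0.1 rad/s); the robot touches nothing.
It fails at once if the tape roll or the paint scraper is moved by more than 30 mm (distance of any of tape_masking, paint_scraper from where it was at the start of the episode above 0.03 m).
It also fails if it takes over 69 s, if anything falls off the work surface, if the arm or the gripper's body presses on something with over 40 N, if the wrist force passes 120 N, or if a joint passes its speed limit or range.

ROBOT

A 6-joint arm with a two-finger parallel gripper is mounted at the origin on a cart in front of the work surface, level with it; the furniture and walls round the work are solid. World frame = base frame: x ahead of the robot, y to its left, z up, the work surface at z = 0. Lengths are in mm, angles in rad, forces in N, time in s.
With the tool pointing down it reaches from about 225 to 875 mm from the base axis. Payload 3.4 kg.
Tool frame: the origin (TCP) lies on the centre line of the jaws, within the pads' length; the fingertips stand 17 mm ahead of it and the grasp point (between the pads) lies 2 mm behind it; z points along the fingers, y is the line along which they close (so a half turn about z gives the same grasp; the last joint's range is limited). The gripper opens to 85 mm and grips with 20 to 120 N. Pads are 22 mm wide; open, the fingers measure 114 mm over their backs; the gripper's body (76 mm by 85 mm) begins 54 mm behind the grasp point. The pads swing forward as they close: fully open they stand 13 mm farther back than shut.
Start: joints at [1.057, 0.276, 1.505, -0, 1.361, -0.121], TCP at [220.117, 531.238, 208.528] pointing down, gripper open.
Joint ranges: [-2.89, 2.89], [-0.75, 2.08], [0.22, 2.7], [-1.18, 4.32], [0.11, 2.71], [-2.7, 2.7]. Speed limits (rad/s): [2.57, 2.57, 3.14, 3.14, 3.14, 3.14].

INTERFACE

Orientations are given as a unit quaternion [x, y, z, w].
In Python, from bench import get_obs, get_image, camera_params, finish_job gives the robot as it stands.
- The arm moves only by the tool play_rows, never from a script. Its argument "plan" is a list of rows, each a list of 7 numbers: the shift along the tool's x, y, z in m, then the turn, a rotation vector about the tool's x, y, z in rad, then the finger opening in m, from 0 to 0.0854. In form: [[dx, dy, dz, wx, wy, wz, hand], ...]. A call has 1 to 12 rows; each row is the pose to reach, as a shift and turn from the pose commanded when the call began, along the tool's axes at that moment; what a row does not reach only later rows make up. A row lasts 1/10 s, in which the tool goes at most 50 mm and 8.59 degrees, less where a joint would pass 70% of its speed; a pose out of reach is approached as far as the arm can. A call with a gripper value outside its range is refused whole. The fingers move at their own pace and stop on an object; "newtons" is the grip in N (left out, the last holds). Time passes only in rows, so rows that repeat a pose let the fingers close. It gives the time, the measured TCP pose, the force, the opening and the grip force at its end, in the units of the state.
- get_obs(): the state, without advancing time (a new reading comes with each control period).
- get_image(name): name is "side" or "top"; returns (picture, depth): 480x640x3 uint8, red, green, blue; 480x640 float32, mm along the optical axis (not along the pixel's ray), 0 where there is no reading.
- camera_params(name): a dict with "vertical_fov" (degrees; the focal length in pixels is half the picture's height over the tangent of half this angle, whatever the lens; pixels are square), "cx", "cy" (the principal point, pixels), "R" (3x3) and "t" (3): a world point X has camera coordinates R X + t. Camera axes: x right, y down, z forward; pixel columns grow to the right and rows downward; lengths in mm; the calibration is good to about 2 mm. A picture is of the moment at which its call begins. camera_params takes no time and is no camera call.
- finish_job(): hands the job in; it is judged then, once.
The state is a dict: "time_s": time; "q": joint angles; "dq": joint speeds; "joint_efforts": joint torques, N m; "tcp_pos": TCP position; "tcp_rot": TCP orientation; "ft_force": force on the tool from outside, world axes, zero at the start; "torque": the same for the moment, N m; "grip_width": finger opening in mm; "gripper_force": force on a finger pad.
Only numpy, scipy, OpenCV 4.12 (cv2) and the standard library are available. Lean on these libraries where they do the work, as an engineer would, in place of code of your own. Each camera call takes 0.05 s, during which the arm holds its last target. There are 200 camera calls.

## Working session

There is one attempt and no reset: what is moved stays moved. The work goes in short steps, Python scripts to look and compute and a tool call to move; the robot and the scene stay as the last step left them, time stands still between calls to the robot, and variables do not carry over. Pictures are saved under pics/ and viewed, at most 10 in all, crops included, and the job is handed in when it is done.

Besides the shell and the picture viewer there is one more tool, called after ">>>" as name(argument=value, ...) on one line, values as JSON. play_rows: Moves the arm, as the interface text tells. Its arguments: {"type":"object","properties":{"plan":{"type":"array"},"newtons":{"type":"number"}},"required":["plan"]}

```bash
mkdir -p pics; ls
cat > h.py <<'E'
import numpy as np, cv2
from bench import get_obs,get_image,camera_params,finish_job
from scipy.spatial.transform import Rotation as Ro
def cloud(n):
    im,d=get_image(n);p=camera_params(n);f=240/np.tan(np.radians(p["vertical_fov"])/2)
    v,u=np.mgrid[0:480,0:640]
    c=np.stack([(u-p["cx"])/f*d,(v-p["cy"])/f*d,d],-1)
    X=(c-np.array(p["t"]))@np.array(p["R"]); X[d==0]=np.nan
    return im,X
def save(n,im): cv2.imwrite(f"pics/{n}.png",im[...,::-1])
def totool(w): # world vector mm -> tool axes m
    return Ro.from_quat(get_obs()["tcp_rot"]).inv().apply(w)/1000
E
python3 - <<'E'
from h import *
for n in("top","side"):
    im,X=cloud(n);save(n+"0",im);np.savez(f"{n}0.npz",im=im,X=X);p=camera_params(n);print(n,p["vertical_fov"],p["cx"],p["cy"],-np.array(p["R"]).T@p["t"])
o=get_obs();print(o["time_s"],o["tcp_rot"],o["grip_width"])
E
```

```text
pics
top 45.364406041082106 323.84494519225353 225.34905011396685 [ 441.39332013  -36.34570474 1334.15724422]
side 50.60364356914711 318.3011334472287 246.44702018963727 [  98.28906319 -937.31665743  843.43466176]
0.1 [ 1.95123378e-01  9.80778367e-01 -7.69465762e-04 -2.63464035e-04] 85.72076288389584
```

View pics/top0.png

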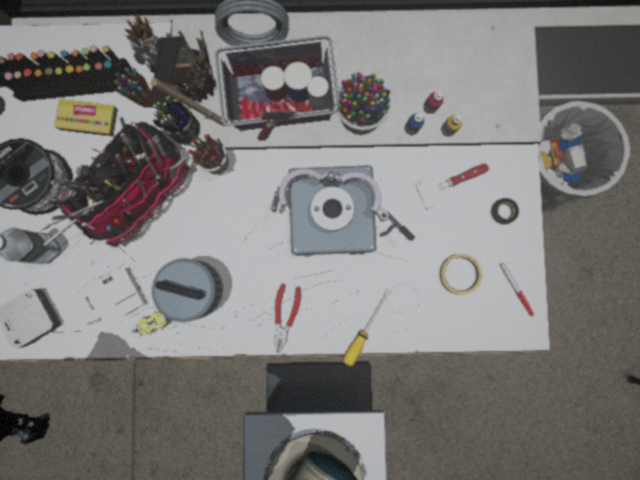

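View pics/side0.png

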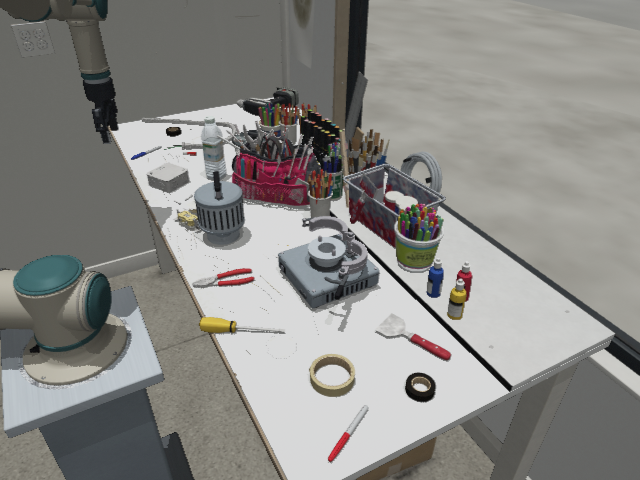

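The top view shows the extractor at (331,210), canister at (187,290) with its handle nearly horizontal, tape at (460,273) and scraper at (453,185). The latch lever lies at (398,228). The side view confirms that layout.

Run:
```python
from h import *
def ml(a): return a[len(a)//2] 
for n in("top","side"):
    D=np.load(n+"0.npz");im=D["im"];X=D["X"];g=im.astype(int).sum(-1)
    x,y,z=np.moveaxis(X,-1,0)
    if n=="top":
        for uv in [(187,290),(331,208),(300,245),(398,228),(277,200)]: print(uv,X[uv[1],uv[0]].round(1))
    cx,cy=(244,287) 
    c=X[290,187] if n=="top" else c
    near=np.hypot(x-c[0],y-c[1])<100
    H=X[near&(z>165)&(z<200)]; 
    r=cv2.minAreaRect(H[:,:2].astype(np.float32));print(n,"handle",len(H),r,np.median(H[:,2]))
    e=X[near&(z>135)&(z<158)]
    print("drum",len(e),cv2.minEnclosingCircle(e[:,:2].astype(np.float32)),np.median(e[:,2]))
    p0=np.load("top0.npz")["X"][208,331]
    nr=np.hypot(x-p0[0],y-p0[1])<170
    h=X[nr&(z>50)&(z<66)];print("housing",len(h),cv2.minAreaRect(h[:,:2].astype(np.float32)))
    nr=np.hypot(x-p0[0],y-p0[1])<52
    f=X[nr&(z>93)&(z<107)];print("port",len(f),cv2.minEnclosingCircle(f[:,:2].astype(np.float32)),f.mean(0))
    im2=cv2.resize(im[150:270,250:430] if n=="top" else im[190:310,270:390],None,fx=4,fy=4,interpolation=cv2.INTER_CUBIC);save(n+"crop",im2)
```

```text
(187, 290) [434.  243.1 182.2]
(331, 208) [609.5 -48.5  62.8]
(300, 245) [528.1  21.9  61.4]
(398, 228) [ 558.1 -191.4  103.4]
(277, 200) [622.6  67.8 110.9]
top handle 392 ((434.35064697265625, 261.7915344238281), (94.8725357055664, 16.220529556274414), 73.82180786132812) 185.6558400678211
drum 2801 ((434.3554382324219, 262.0269470214844), 66.14419555664062) 147.25168297443435
housing 5213 ((607.8798217773438, -49.73854064941406), (196.0960235595703, 190.6475372314453), 1.1717959642410278)
port 1112 ((604.3735961914062, -49.25230026245117), 47.36188507080078) [603.89716132 -49.59521972 100.76565774]
side handle 126 ((432.4789123535156, 259.16448974609375), (98.59617614746094, 15.932662010192871), 73.62709045410156) 182.98724424888604
drum 912 ((434.3985595703125, 256.3594665527344), 67.84385681152344) 145.06328811145696
housing 2119 ((604.8331298828125, -51.62902069091797), (195.58477783203125, 196.2075958251953), 1.1707839965820312)
port 561 ((609.4397583007812, -49.1024169921875), 51.75131607055664) [603.26519139 -52.66086194  98.53455162]
```

View pics/topcrop.png

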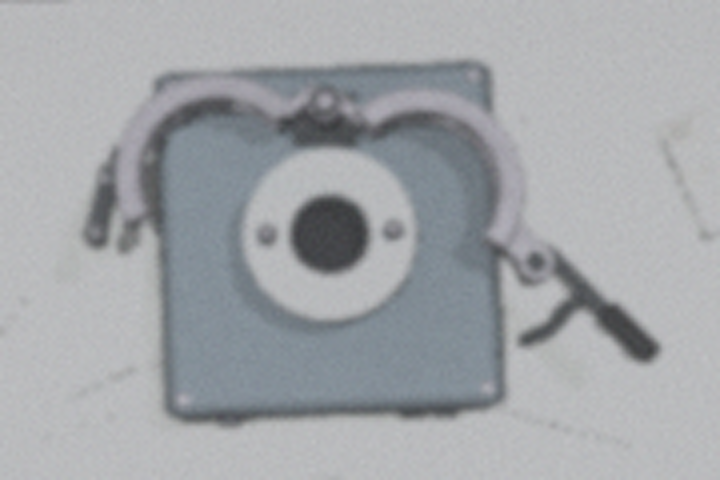

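The crop shows the pins at (267,234) and (393,229), the hinge at (323,102), and the latch pivot at (535,260) with its grip at (640,345). The latch is at about 1.6 rad and the right half about 0.83 rad open. Moving above the canister.

>>> play_rows(plan=[[-0.301,-0.167,-0.052,0,0,1.461,0.085],[-0.301,-0.167,-0.052,0,0,1.461,0.085],[-0.301,-0.167,-0.052,0,0,1.461,0.085],[-0.301,-0.167,-0.052,0,0,1.461,0.085],[-0.301,-0.167,-0.052,0,0,1.461,0.085],[-0.301,-0.167,-0.052,0,0,1.461,0.085],[-0.301,-0.167,-0.052,0,0,1.461,0.085],[-0.301,-0.167,-0.052,0,0,1.461,0.085],[-0.301,-0.167,-0.052,0,0,1.461,0.085],[-0.301,-0.167,-0.052,0,0,1.461,0.085],[-0.301,-0.167,-0.052,0,0,1.461,0.085],[-0.301,-0.167,-0.052,0,0,1.461,0.085]], newtons=60)

```text
time_s: 1.3
tcp_pos: [434.0, 261.7, 260.2]
tcp_rot: [0.799, 0.601, -0.0, -0.0]
ft_force: [-0.7, -0.8, -0.3]
grip_width: 85.2
gripper_force: 0.0
```

```bash
cat >> h.py <<'E'
def go(p,R=None): # rows' shift, turn to reach world TCP p with rotation R
    o=get_obs();r=Ro.from_quat(o["tcp_rot"]);d=r.inv().apply(np.array(p)-o["tcp_pos"])/1000
    w=(r.inv()*R).as_rotvec() if R is not None else 0
    print("t",round(o["time_s"],2),"pos",np.round(o["tcp_pos"],1),"F",np.round(o["ft_force"],1),"shift",np.round(d,4),"turn",np.round(w,3))
def rot(yaxis,zaxis): # tool frame from desired z and approx y
    z=np.array(zaxis,float);z/=np.linalg.norm(z);y=np.array(yaxis,float);y-=z*(y@z);y/=np.linalg.norm(y)
    return Ro.from_matrix(np.stack([np.cross(y,z),y,z],1))
E
python3 - <<'E'
from h import *
a=np.radians(-16.2);go([434.3,261.8,178],rot([np.cos(a),np.sin(a),0],[0,0,-1]))
# pins by pixel ray at z=115 and port circle
p=camera_params("top");f=240/np.tan(np.radians(p["vertical_fov"])/2);R=np.array(p["R"]);c=-R.T@p["t"]
P=[]
for u,v in[(267/4+250-.4,234/4+150-.4),(393/4+250-.4,229/4+150-.4)]:
    d=R.T@np.array([(u-p["cx"])/f,(v-p["cy"])/f,1]);P.append(c+d*(113-c[2])/d[2])
P=np.array(P);e=P[0]-P[1];print(P.round(1),P.mean(0).round(1),np.linalg.norm(e),np.degrees(np.arctan2(e[1],e[0])))
E
```

```text
t 1.3 pos [434.  261.7 260.2] F [-0.7 -0.8 -0.3] shift [0.0002 0.0003 0.0822] turn [-0.001  0.     0.002]
[[603.2 -16.6 113. ]
 [604.7 -84.2 113. ]] [603.9 -50.4 113. ] 67.59420935511568 91.23345883381901
```

>>> play_rows(plan=[[0,0,0.04,0,0,0,0.085],[0,0,0.07,0,0,0,0.085],[0,0,0.08,0,0,0,0.085],[0,0,0.08,0,0,0,0.085],[0,0,0.08,0,0,0,0],[0,0,0.08,0,0,0,0],[0,0,0.08,0,0,0,0],[0,0,0.08,0,0,0,0],[0,0,0.08,0,0,0,0],[0,0,0.08,0,0,0,0],[0,0,0.08,0,0,0,0],[0,0,0.08,0,0,0,0]], newtons=60)

```text
time_s: 2.5
tcp_pos: [434.2, 261.7, 180.5]
tcp_rot: [0.8, 0.6, -0.0, -0.0]
ft_force: [-0.7, 0.4, -0.2]
grip_width: -0.0
gripper_force: 0.0
```

Run:
```python
from h import *
im,X=cloud("side");i2,X2=cloud("top");np.savez("s1.npz",im=im,X=X)
a=cv2.resize(im[120:280,150:310],(400,400),interpolation=cv2.INTER_CUBIC)
b=cv2.resize(i2[210:350,110:250],(400,400),interpolation=cv2.INTER_CUBIC)
save("grasp",np.hstack([a,b]));o=get_obs();print(o["grip_width"],o["tcp_pos"])
```

```text
-0.19028301178435897 [434.26463258 261.72537659 180.48296412]
```

View pics/grasp.png

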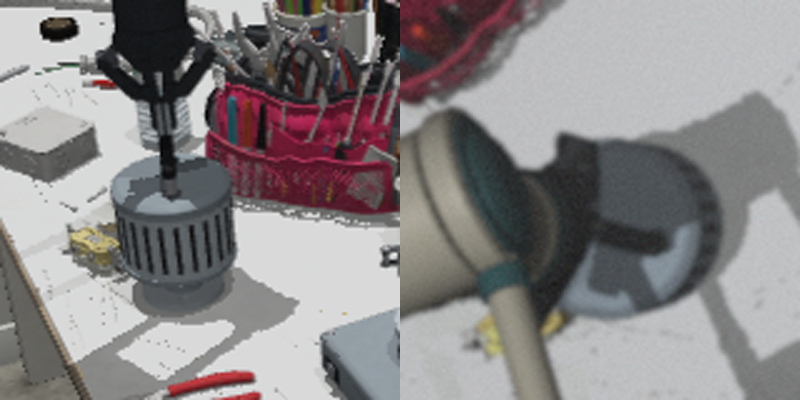

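Run:
```python
from h import *
for n in("top","side"):
    im,X=cloud(n);x,y,z=np.moveaxis(X,-1,0)
    near=np.hypot(x-434,y-262)<100
    e=X[near&(z>139)&(z<152)];print(n,len(e),cv2.minEnclosingCircle(e[:,:2].astype(np.float32)))
    m=near&(z>158)&(z<189);h=X[m]
    a=np.radians(-16.2);d=h[:,:2]-[434.3,261.8];A=d@[np.cos(a),np.sin(a)];B=d@[-np.sin(a),np.cos(a)]
    g=im[m].astype(int).sum(1)
    for b in range(-60,60,12):
        s=(B>=b)&(B<b+12)
        if s.any(): print(b,s.sum(),"A",A[s].min().round(),A[s].max().round(),"z",h[s,2].min().round(),h[s,2].max().round(),g[s].mean().round())
```

```text
top 1795 ((434.3600158691406, 260.9782409667969), 65.65909576416016)
-60 1 A -3.0 -3.0 z 185.0 185.0 199.0
-48 46 A -7.0 8.0 z 177.0 189.0 153.0
-36 39 A -7.0 8.0 z 177.0 188.0 137.0
-24 47 A -8.0 8.0 z 179.0 189.0 135.0
-12 27 A -8.0 8.0 z 179.0 188.0 141.0
0 1 A 8.0 8.0 z 178.0 178.0 152.0
side 818 ((429.6385803222656, 255.71730041503906), 67.31000518798828)
-60 11 A -7.0 6.0 z 166.0 185.0 91.0
-48 41 A -9.0 7.0 z 158.0 186.0 129.0
-36 14 A -9.0 5.0 z 161.0 186.0 85.0
-24 13 A -8.0 6.0 z 179.0 188.0 86.0
-12 12 A -8.0 6.0 z 182.0 188.0 60.0
0 12 A -7.0 6.0 z 179.0 187.0 66.0
12 14 A -6.0 7.0 z 180.0 187.0 88.0
24 4 A -9.0 -3.0 z 180.0 185.0 169.0
36 2 A -8.0 -8.0 z 182.0 182.0 203.0
```

Run:
```python
from h import *
im,X=cloud("side");x,y,z=np.moveaxis(X,-1,0)
a=np.radians(-16.2);A=(x-434.3)*np.cos(a)+(y-261.8)*np.sin(a);B=-(x-434.3)*np.sin(a)+(y-261.8)*np.cos(a)
near=(abs(A)<70)&(abs(B)<80)
for lo in range(152,310,8):
    s=near&(z>=lo)&(z<lo+8)
    if s.any(): print(lo,s.sum(),"A",np.percentile(A[s],[2,98]).round(),"B",np.percentile(B[s],[2,50,98]).round())
print(get_obs()["q"],get_obs()["tcp_rot"])
save("big",cv2.resize(im[100:220,160:280],(600,600),interpolation=cv2.INTER_CUBIC))
```

```text
152 13 A [-6.  5.] B [-47. -41. -33.]
160 10 A [-5.  2.] B [-48. -43. -40.]
168 9 A [-7.  5.] B [-48. -46. -44.]
176 62 A [-9.  7.] B [-52. -22.  33.]
184 38 A [-7.  5.] B [-45.  -7.  24.]
200 7 A [-5.  8.] B [-14. -10.  -4.]
208 28 A [-12.  12.] B [-16.  -8.  -3.]
216 24 A [-11.  11.] B [-16. -10.  -4.]
224 32 A [-13.  13.] B [-15.  -9.  -5.]
232 30 A [-12.  13.] B [-14.  -9.   1.]
240 40 A [-22.  22.] B [-17. -10.   4.]
248 69 A [-32.  33.] B [-17. -11.  -2.]
256 96 A [-37.  37.] B [-18.  -9.   9.]
264 73 A [-43.  45.] B [-22. -13.   8.]
272 93 A [-50.  52.] B [-20. -13.   9.]
280 100 A [-56.  57.] B [-21. -13.  -4.]
288 145 A [-60.  60.] B [-21. -11.   7.]
296 127 A [-53.  54.] B [-24. -11.   6.]
304 122 A [-41.  43.] B [-22. -12.  -4.]
[4.05064358e-01 1.92108073e-01 1.69171443e+00 5.18253667e-05
 1.25775824e+00 6.88064592e-01] [ 7.99766565e-01  6.00311121e-01  1.16184232e-05 -2.25448154e-05]
```

View pics/big.png

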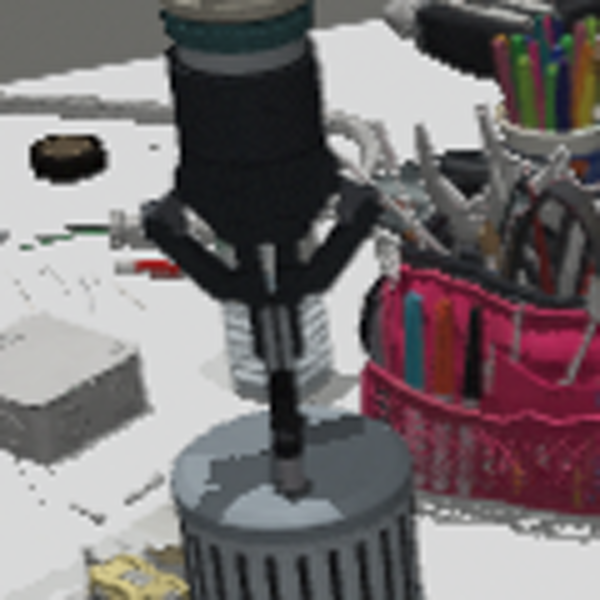

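The close-up shows the shut fingertips near (285,365), above the handle's top. They are at z≈203, though the reported TCP implies 163. The tips seem to be about 40 mm short of what the pose implies. I'll check this against the first picture.

Run:
```python
from h import *
D=np.load("side0.npz");X=D["X"];x,y,z=np.moveaxis(X,-1,0)
n=(np.hypot(x-220,y-531)<75)&(z>100)
for lo in range(190,340,8):
    s=n&(z>=lo)&(z<lo+8)
    if s.any(): print(lo,s.sum(),X[s].mean(0).round(1))
```

```text
238 17 [224.9 541.2 244.2]
246 41 [221.2 528.6 250.5]
254 41 [218.4 521.  257.8]
262 56 [217.1 518.2 266. ]
270 41 [221.  526.4 273.9]
278 29 [224.2 528.7 281.3]
286 44 [220.8 513.7 290.2]
294 61 [208.7 493.7 298.2]
302 53 [220.9 509.1 306.2]
310 64 [217.4 502.5 313.9]
318 71 [217.3 502.7 321.9]
326 78 [216.7 499.8 330. ]
334 77 [212.1 494.1 337.9]
```

>>> play_rows(plan=[[0,0,0,0,0,0,0.06],[0,0,0,0,0,0,0.06],[0,0,0,0,0,0,0.06],[0,0,0,0,0,0,0.06],[0,0,0,0,0,0,0.06],[0,0,0.015,0,0,0,0.06],[0,0,0.025,0,0,0,0.06],[0,0,0.025,0,0,0,0.06]])

```text
time_s: 3.55
tcp_pos: [433.0, 261.2, 153.9]
tcp_rot: [0.8, 0.6, -0.002, -0.0]
ft_force: [0.5, -0.2, 0.2]
grip_width: 60.0
gripper_force: 0.0
```

>>> play_rows(plan=[[0,0,0.008,0,0,0,0.06],[0,0,0.016,0,0,0,0.06],[0,0,0.016,0,0,0,0.06],[0,0,0.016,0,0,0,0.0],[0,0,0.016,0,0,0,0.0],[0,0,0.016,0,0,0,0.0],[0,0,0.016,0,0,0,0.0],[0,0,0.016,0,0,0,0.0],[0,0,0.016,0,0,0,0.0],[0,0,0.016,0,0,0,0.0]], newtons=60)

```text
time_s: 4.55
tcp_pos: [434.1, 262.0, 140.0]
tcp_rot: [0.8, 0.6, 0.0, -0.0]
ft_force: [-1.5, 1.1, 5.2]
grip_width: 15.1
gripper_force: 59.7
```

>>> play_rows(plan=[[0,0,-0.02,0,0,0,0.0],[0,0,-0.06,0,0,0,0.0],[0,0,-0.1,0,0,0,0.0],[0,0,-0.14,0,0,0,0.0],[0,0,-0.17,0,0,0,0.0],[-0.03,0.03,-0.17,0,0,-0.05,0.0],[-0.06,0.06,-0.17,0,0,-0.1,0.0],[-0.09,0.09,-0.17,0,0,-0.15,0.0],[-0.12,0.12,-0.17,0,0,-0.2,0.0],[-0.15,0.15,-0.17,0,0,-0.25,0.0],[-0.18,0.18,-0.17,0,0,-0.304,0.0],[-0.21,0.21,-0.17,0,0,-0.304,0.0]])

```text
time_s: 5.75
tcp_pos: [577.5, -0.6, 307.5]
tcp_rot: [0.699, 0.715, -0.001, -0.001]
ft_force: [1.6, 0.7, -6.3]
grip_width: 14.6
gripper_force: 59.6
```

Run:
```python
from h import *
a=np.radians(1.2);go([604.2,-49.8,310],rot([np.cos(a),np.sin(a),0],[0,0,-1]));print(get_obs()["grip_width"])
```

```text
t 5.75 pos [577.5  -0.6 307.5] F [ 1.6  0.7 -6.3] shift [-0.0497  0.0256 -0.0026] turn [-0.003  0.     0.001]
14.600589500325254
```

>>> play_rows(plan=[[-0.025,0.013,0,0,0,0,0],[-0.046,0.023,0,0,0,0,0],[-0.046,0.023,0,0,0,0,0],[-0.046,0.023,0,0,0,0,0]])

```text
time_s: 6.15
tcp_pos: [600.8, -44.7, 307.3]
tcp_rot: [0.7, 0.714, -0.001, -0.002]
ft_force: [-0.1, 0.1, -5.3]
grip_width: 14.8
gripper_force: 59.5
```

Run:
```python
from h import *
for n in("side","top"):
    im,X=cloud(n);x,y,z=np.moveaxis(X,-1,0);o=get_obs();c=o["tcp_pos"]
    near=np.hypot(x-604,y+50)<110
    e=X[near&(z>215)&(z<322)];print(n,len(e),cv2.minEnclosingCircle(e[:,:2].astype(np.float32)),e[:,2].min(),e[:,2].max())
    if n=="top":
        h=X[near&(z>335)&(z<362)]
        if len(h)>5: print("handle",len(h),cv2.minAreaRect(h[:,:2].astype(np.float32)))
        d=X[near&(z>300)&(z<330)];print("drumtop",len(d),cv2.minEnclosingCircle(d[:,:2].astype(np.float32)),np.median(d[:,2]))
    im2=im
    if n=="side":save("hold",cv2.resize(im[90:290,240:440],(600,600),interpolation=cv2.INTER_CUBIC))
a=np.radians(1.2);go([604.2,-49.8,310],rot([np.cos(a),np.sin(a),0],[0,0,-1]))
```

```text
side 3051 ((598.16943359375, -47.188880920410156), 66.80511474609375) 215.03214665947462 321.4886468170971
top 1825 ((598.5645141601562, -41.37276840209961), 65.16544342041016) 216.55082027873266 321.8812400963165
handle 116 ((600.6565551757812, -43.010189056396484), (93.92942810058594, 16.838693618774414), 89.92672729492188)
drumtop 1607 ((598.8034057617188, -41.39906692504883), 65.0335922241211) 315.6751196456845
t 6.25 pos [600.6 -43.5 308.3] F [-0.4  0.7 -4.7] shift [-0.0063  0.0035 -0.0017] turn [-0.002 -0.001  0.   ]
```

View pics/hold.png

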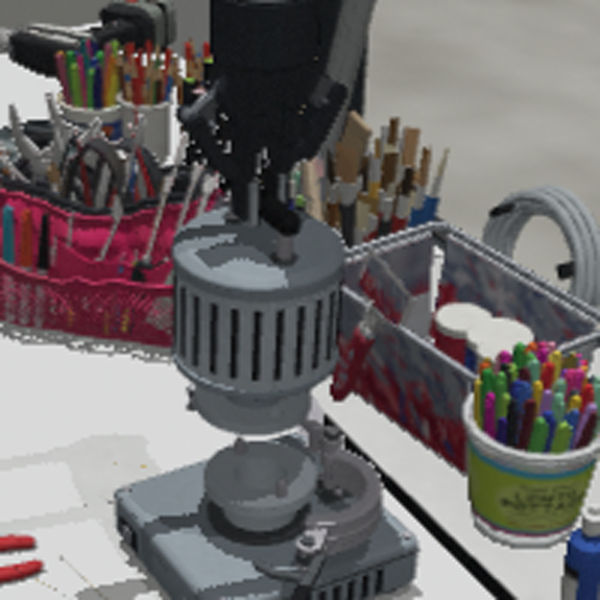

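The image shows the canister hanging upright over the port, drum at (258,300) and port pins at about (240,440) and (285,460). Aligning and lowering to just above the pins.

>>> play_rows(plan=[[-0.0063,0.0035,0,0,0,0,0],[-0.0063,0.0035,0.015,0,0,0,0],[-0.0063,0.0035,0.03,0,0,0,0],[-0.0063,0.0035,0.042,0,0,0,0],[-0.0063,0.0035,0.045,0,0,0,0],[-0.0063,0.0035,0.045,0,0,0,0],[-0.0063,0.0035,0.045,0,0,0,0],[-0.0063,0.0035,0.045,0,0,0,0]])

```text
time_s: 7.05
tcp_pos: [605.4, -50.4, 265.5]
tcp_rot: [0.7, 0.715, 0.001, 0.001]
ft_force: [-0.2, -0.2, -5.1]
grip_width: 14.7
gripper_force: 59.4
```

Run:
```python
from h import *
for n in("side","top"):
    im,X=cloud(n);x,y,z=np.moveaxis(X,-1,0)
    near=np.hypot(x-604,y+50)<90
    if n=="top":
        h=X[near&(z>290)&(z<314)];print("handle",len(h),cv2.minAreaRect(h[:,:2].astype(np.float32)))
        m=near&(z>262)&(z<276);d=X[m];print("drumtop",len(d),np.median(d[:,2]))
    # least-squares circle on drum wall seen from the side
    if n=="side":
        d=X[near&(z>180)&(z<255)];q=d[:,:2]
        A=np.c_[2*q,np.ones(len(q))];s=np.linalg.lstsq(A,(q**2).sum(1),rcond=None)[0];print("wall",s[:2],np.sqrt(s[2]+s[0]**2+s[1]**2))
    else:
        # plane normal of drum top
        P=d[np.abs(d[:,2]-np.median(d[:,2]))<6];c=np.linalg.lstsq(np.c_[P[:,:2]-[604,-50],np.ones(len(P))],P[:,2],rcond=None)[0];print("tilt",c)
a=np.radians(1.2);go([604.2,-49.8,240],rot([np.cos(a),np.sin(a),0],[0,0,-1]))
```

```text
wall [603.98588021 -50.72237786] 63.159416879700615
handle 101 ((605.652099609375, -50.405364990234375), (15.13567066192627, 94.25376892089844), 0.9052670001983643)
drumtop 1323 272.81604010471614
tilt [ 1.27416759e-02 -6.61997508e-03  2.72976443e+02]
t 7.15 pos [605.2 -50.4 265.2] F [ 1.2 -0.9 -5.2] shift [ 0.0006 -0.0011  0.0252] turn [0.001 0.    0.   ]
```

>>> play_rows(plan=[[0.0004,-0.0012,0.0,0,0,0,0],[0.0004,-0.0012,0.004,0,0,0,0],[0.0004,-0.0012,0.008,0,0,0,0],[0.0004,-0.0012,0.011,0,0,0,0],[0.0004,-0.0012,0.014,0,0,0,0],[0.0004,-0.0012,0.016,0,0,0,0],[0.0004,-0.0012,0.016,0,0,0,0]])

```text
time_s: 7.85
tcp_pos: [603.4, -49.9, 248.0]
tcp_rot: [0.7, 0.714, -0.0, -0.0]
ft_force: [0.1, 0.6, -4.7]
grip_width: 14.7
gripper_force: 59.4
```

>>> play_rows(plan=[[0,0,0.003,0,0,0,0],[0,0,0.005,0,0,0,0],[0,0,0.007,0,0,0,0],[0,0,0.008,0,0,0,0],[0,0,0.009,0,0,0,0],[0,0,0.009,0,0,0,0]])

```text
time_s: 8.45
tcp_pos: [603.7, -49.8, 240.5]
tcp_rot: [0.7, 0.715, 0.0, 0.0]
ft_force: [-1.4, 0.2, 1.0]
grip_width: 14.7
gripper_force: 60.2
```

>>> play_rows(plan=[[0,0,0.0,0,0,0,0.06],[0,0,0.0,0,0,0,0.06],[0,0,0.0,0,0,0,0.06],[0,0,0.0,0,0,0,0.06],[0,0,-0.02,0,0,0,0.06],[0,0,-0.05,0,0,0,0.06],[0,0,-0.08,0,0,0,0.06],[0,0,-0.1,0,0,0,0.06],[0,0,-0.12,0,0,0,0.03],[0,0,-0.12,0,0,0,0.0],[0,0,-0.12,0,0,0,0.0]])

```text
time_s: 9.55
tcp_pos: [603.7, -49.9, 359.2]
tcp_rot: [0.7, 0.714, 0.0, 0.0]
ft_force: [-0.7, -0.6, -1.2]
grip_width: 16.9
gripper_force: 0.0
```

Run:
```python
from h import *
for n in("side","top"):
    im,X=cloud(n);np.savez(n+"2.npz",im=im,X=X);x,y,z=np.moveaxis(X,-1,0)
    near=np.hypot(x-604,y+50)<80
    h=X[near&(z>274)&(z<296)];print(n,"handle",len(h),cv2.minAreaRect(h[:,:2].astype(np.float32)),np.median(h[:,2]))
    P=X[near&(z>241)&(z<254)];print(np.median(P[:,2]),cv2.minEnclosingCircle(P[:,:2].astype(np.float32)))
    c=np.linalg.lstsq(np.c_[P[:,:2]-[604,-50],np.ones(len(P))],P[:,2],rcond=None)[0];print("tilt",c)
    if n=="side": a=cv2.resize(im[200:310,260:400],(700,550),interpolation=cv2.INTER_CUBIC);save("after",a)
print(get_obs()["tcp_pos"],get_obs()["q"])
```

```text
side handle 213 ((600.4781494140625, -49.538002014160156), (16.810283660888672, 96.77751922607422), 1.5383507013320923) 282.7122392343721
245.80074291548578 ((599.5079345703125, -53.13347625732422), 65.40878295898438)
tilt [7.00920573e-03 1.43162479e-02 2.45907656e+02]
top handle 287 ((602.4041748046875, -47.79352951049805), (16.577919006347656, 94.65772247314453), 1.9919668436050415) 286.0891855539789
247.5668129058104 ((602.2529296875, -47.89508819580078), 65.40814208984375)
tilt [ 1.22991062e-02 -3.30203933e-03  2.47642445e+02]
[603.1060623  -49.80645126 357.93169402] [-1.97383017e-01  2.84549095e-01  1.13426068e+00  8.37400239e-05
  1.72536442e+00 -2.18358919e-01]
```

View pics/after.png

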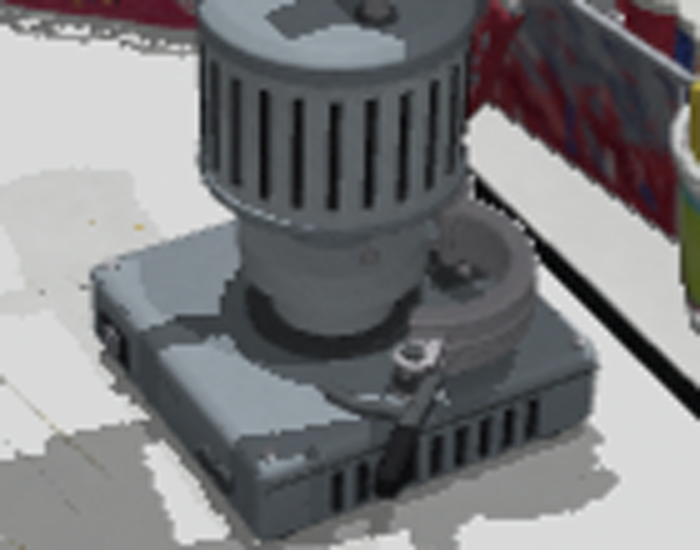

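The canister is home (drum top at z≈247.6). The picture shows it seated at (335,290), with the right half open around (500,270) and the lever at (405,430). Next I tilt the tool for the left half.

```bash
cat >> h.py <<'E'
P=np.array([603.8,-49.5,100.]);psi=np.radians(1.2);Rz=Ro.from_euler("z",psi)
def W(x,y,z=0): return P+Rz.apply([x,y,z]) # extractor axes about port -> world
def tilt(head,t): # tool heading (deg, world), angle from vertical (deg)
    h,t=np.radians([head,t]);d=np.array([np.cos(h),np.sin(h),0]);u=np.array([0,0,1.])
    return rot(d*np.cos(t)+u*np.sin(t),d*np.sin(t)-u*np.cos(t))
E
python3 - <<'E'
from h import *
D=np.load("top2.npz")["X"]
x,y,z=np.moveaxis(D,-1,0)
go([540,130,340],tilt(-45,50))
# left half: points of ring z 108..120 at left of the port
q=Rz.inv().apply(D.reshape(-1,3)-P).reshape(D.shape)
m=(q[...,2]>5)&(q[...,2]<24)&(np.hypot(q[...,0],q[...,1])>69)&(np.abs(q[...,0])<160)&(np.abs(q[...,1])<200)
for s,n in((1,"L"),(-1,"R")):
    k=q[m&(s*q[...,1]>0)];print(n,len(k),k.min(0).round(),k.max(0).round(),k[np.argmin(k[:,0])].round(),k[np.argmax(s*k[:,1])].round())
E
```

```text
t 9.65 pos [603.1 -49.8 357.9] F [ 0.3 -0.4  0.9] shift [ 0.1811 -0.0593  0.0182] turn [-0.826 -0.351  0.754]
L 108 [67. 48. 11.] [86. 85. 23.] [67. 85. 18.] [67. 85. 18.]
R 269 [ -76. -174.    5.] [ 72. -63.  23.] [ -76. -167.    7.] [ -70. -174.    6.]
```

>>> play_rows(plan=[[0.05,-0.016,0,0,0,0,0],[0.1,-0.033,0,0,0,0,0],[0.15,-0.05,0,-0.08,-0.035,0.075,0],[0.181,-0.059,0.018,-0.2,-0.08,0.18,0],[0.181,-0.059,0.018,-0.3,-0.13,0.27,0],[0.181,-0.059,0.018,-0.42,-0.18,0.38,0],[0.181,-0.059,0.018,-0.53,-0.23,0.48,0],[0.181,-0.059,0.018,-0.64,-0.27,0.58,0],[0.181,-0.059,0.018,-0.74,-0.31,0.67,0],[0.181,-0.059,0.018,-0.826,-0.351,0.754,0],[0.181,-0.059,0.018,-0.826,-0.351,0.754,0],[0.181,-0.059,0.018,-0.826,-0.351,0.754,0]])

```text
time_s: 10.85
tcp_pos: [539.6, 130.9, 338.0]
tcp_rot: [0.836, 0.349, 0.16, 0.391]
ft_force: [0.6, 0.5, 0.3]
grip_width: -0.1
gripper_force: 0.0
```

Run:
```python
from h import *
im,X=cloud("side");i2,X2=cloud("top");np.savez("s3.npz",X=X,X2=X2,im=im,i2=i2)
o=get_obs();r=Ro.from_quat(o["tcp_rot"])
go([540,130,340],tilt(-45,50));print("q",np.round(o["q"],2),"z",r.as_matrix()[:,2].round(3))
for A in(X,X2):
    k=r.inv().apply(A.reshape(-1,3)-o["tcp_pos"])
    s=(np.abs(k[:,0])<60)&(np.abs(k[:,1])<60)&(k[:,2]>-140)&(k[:,2]<60)
    k=k[s]
    for lo in range(-100,60,10):
        t=k[(k[:,2]>=lo)&(k[:,2]<lo+10)]
        if len(t): print(lo,len(t),np.percentile(t[:,:2],[5,95],axis=0).round().tolist())
save("tilt",np.hstack([cv2.resize(im[100:300,180:380],(400,400)),cv2.resize(i2[120:320,180:380],(400,400))]))
```

```text
t 10.95 pos [540.6 129.9 340.5] F [-0.2  0.7  0.4] shift [-0.0004 -0.0007 -0.    ] turn [ 0.001 -0.     0.002]
q [ 0.65  0.13  1.72 -0.91  1.3   1.7 ] z [ 0.542 -0.542 -0.642]
-100 191 [[-19.0, -49.0], [10.0, 50.0]]
-90 162 [[-18.0, -43.0], [9.0, 43.0]]
-80 136 [[-15.0, -35.0], [10.0, 33.0]]
-70 98 [[-15.0, -25.0], [5.0, 27.0]]
-60 53 [[-14.0, -15.0], [4.0, 11.0]]
-50 53 [[-14.0, -16.0], [3.0, 11.0]]
-40 54 [[-13.0, -15.0], [5.0, 11.0]]
-30 39 [[-12.0, -11.0], [5.0, 7.0]]
-100 121 [[-16.0, -9.0], [14.0, 54.0]]
-90 68 [[-16.0, -9.0], [9.0, 47.0]]
-80 82 [[-13.0, -20.0], [10.0, 36.0]]
-70 23 [[-13.0, -14.0], [6.0, 30.0]]
-60 48 [[-11.0, -0.0], [7.0, 15.0]]
-50 73 [[-10.0, 1.0], [10.0, 16.0]]
-40 65 [[-11.0, 1.0], [11.0, 15.0]]
-30 33 [[-10.0, -2.0], [10.0, 10.0]]
```

View pics/tilt.png

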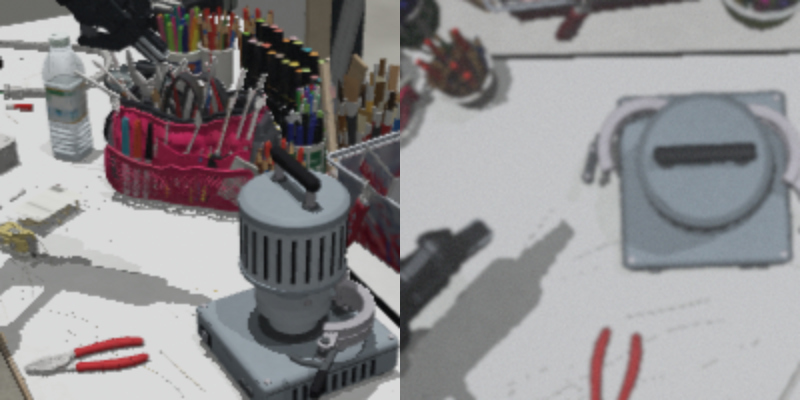

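The tip is 22 mm behind the reported TCP along the tool axis, with nothing off to the sides. The picture shows the tilted gripper at (480,230) and the left half's end with a dark part at (590,165). I'll check that part and the cup at (460,70) before descending.

```bash
cat >> h.py <<'E'
TIP=-22.
def tipgo(tip,R): go(np.array(tip)-TIP*R.as_matrix()[:,2],R)
def B(deg,al,s=1): # ring point deg round from hinge, half open al rad, side s; returns pos, inward normal (world)
    a=np.radians(deg);p=np.array([55*np.cos(a)-70,55*np.sin(a)*s,0]);n=-np.array([np.cos(a),np.sin(a)*s,0])
    r=Ro.from_euler("z",-s*al);q=r.apply(p)+[70,0,0];return W(*q),Rz.apply(r.apply(n))
E
python3 - <<'E'
from h import *
X=np.load("top2.npz")["X"]
for u,v in[(273,200),(274,204),(275,208),(272,206),(282,206)]: print((u,v),X[v,u].round(),Rz.inv().apply(X[v,u]-P).round())
X=np.load("top0.npz")["X"];x,y,z=np.moveaxis(X,-1,0)
for y0 in range(80,330,40):
  for x0 in (500,560,620):
    s=(y>y0)&(y<y0+40)&(x>x0)&(x<x0+60);print(y0,x0,np.nanmax(z[s]).round() if s.any() else 0,end=" | ")
print()
R=tilt(-70,40)
p,n=B(120,.95);print(p,n);tipgo(p-n*30+[0,0,120],R)
for al in(.9,.7,.5,.3,.1,0): print(al,np.round(B(120,al)[0],1),np.round(B(120,al)[1],2),np.round(B(120,al,-1)[0],1),np.round(B(120,al,-1)[1],2))
E
```

```text
(273, 200) [529.  18. 741.] [-73.  69. 641.]
(274, 204) [525.  17. 742.] [-77.  68. 642.]
(275, 208) [521.  16. 741.] [-81.  68. 641.]
(272, 206) [523.  19. 741.] [-79.  71. 641.]
(282, 206) [523.   9. 740.] [-80.  60. 640.]
80 500 9.0 | 80 560 116.0 | 80 620 9.0 | 120 500 9.0 | 120 560 12.0 | 120 620 9.0 | 160 500 8.0 | 160 560 10.0 | 160 620 8.0 | 200 500 10.0 | 200 560 9.0 | 200 620 9.0 | 240 500 138.0 | 240 560 9.0 | 240 620 11.0 | 280 500 11.0 | 280 560 8.0 | 280 620 104.0 | 320 500 9.0 | 320 560 93.0 | 320 620 172.0 | 
[653.57746445  58.58055441 100.        ] [-0.394439   -0.91892213  0.        ]
t 10.95 pos [540.6 129.9 340.5] F [-0.2  0.7  0.4] shift [ 0.0513 -0.0204  0.1894] turn [ 0.173 -0.309  0.311]
0.9 [648.3  57.4 100. ] [-0.35 -0.94  0.  ] [ 652.7 -154.5  100. ] [-0.39  0.92  0.  ]
0.7 [627.8  50.3 100. ] [-0.15 -0.99  0.  ] [ 632.  -148.2  100. ] [-0.2   0.98  0.  ]
0.5 [609.2  39.2 100. ] [ 0.04 -1.    0.  ] [ 612.9 -137.9  100. ] [0. 1. 0.]
0.3 [593.2  24.6 100. ] [ 0.24 -0.97  0.  ] [ 596.3 -124.   100. ] [0.2  0.98 0.  ]
0.1 [580.4   7.1 100. ] [ 0.43 -0.9   0.  ] [ 582.7 -107.1  100. ] [0.39 0.92 0.  ]
0 [575.3  -2.5 100. ] [ 0.52 -0.86  0.  ] [577.3 -97.7 100. ] [0.48 0.88 0.  ]
```

>>> play_rows(plan=[[0.017,-0.007,0.05,0.05,-0.1,0.1,0],[0.034,-0.014,0.1,0.1,-0.2,0.2,0],[0.051,-0.02,0.15,0.173,-0.309,0.311,0],[0.051,-0.02,0.189,0.173,-0.309,0.311,0],[0.051,-0.02,0.189,0.173,-0.309,0.311,0],[0.051,-0.02,0.189,0.173,-0.309,0.311,0],[0.051,-0.02,0.189,0.173,-0.309,0.311,0]])

```text
time_s: 11.65
tcp_pos: [670.4, 72.3, 206.5]
tcp_rot: [0.926, 0.161, 0.061, 0.336]
ft_force: [-0.2, 1.4, -0.3]
grip_width: 0.3
gripper_force: 0.0
```

Run:
```python
from h import *
R=tilt(-70,40);p,n=B(120,.95);o=get_obs()
tipgo(p-n*32+[0,0,-7],R);print(np.round(o["q"],2))
r=Ro.from_quat(o["tcp_rot"]);p0=r.apply([0,0,0])
# path in the same tool axes (orientation constant), from the descended pose
s=p-n*32
for al,b in((.9,14),(.7,12),(.5,11),(.4,10),(.3,10),(.2,10),(.1,10),(.05,10),(0,9),(0,6),(0,3)):
    q,m=B(120,al);print(al,b,np.round(R.inv().apply(q-m*b-s)/1000,3).tolist())
```

```text
t 11.65 pos [670.4  72.3 206.5] F [-0.2  1.4 -0.3] shift [ 0.0007 -0.0853  0.0986] turn [-0.001 -0.003 -0.005]
[ 0.38  0.46  1.45 -0.72  1.33  1.82]
0.9 14 [-0.018, 0.009, 0.008]
0.7 12 [-0.043, 0.009, 0.008]
0.5 11 [-0.067, 0.012, 0.01]
0.4 10 [-0.078, 0.015, 0.013]
0.3 10 [-0.089, 0.019, 0.016]
0.2 10 [-0.1, 0.023, 0.019]
0.1 10 [-0.109, 0.028, 0.024]
0.05 10 [-0.114, 0.031, 0.026]
0 9 [-0.118, 0.035, 0.029]
0 6 [-0.118, 0.037, 0.031]
0 3 [-0.117, 0.039, 0.033]
```

>>> play_rows(plan=[[0,-0.03,0.035,0,0,0,0],[0,-0.06,0.07,0,0,0,0],[0,-0.085,0.099,0,0,0,0],[0,-0.085,0.099,0,0,0,0],[0,-0.085,0.099,0,0,0,0]])

```text
time_s: 12.15
tcp_pos: [670.8, 74.9, 76.8]
tcp_rot: [0.925, 0.163, 0.062, 0.337]
ft_force: [0.1, -0.0, 0.6]
grip_width: 0.1
gripper_force: 0.0
```

>>> play_rows(plan=[[-0.018,0.009,0.008,0,0,0,0],[-0.03,0.009,0.008,0,0,0,0],[-0.043,0.009,0.008,0,0,0,0],[-0.055,0.01,0.009,0,0,0,0],[-0.067,0.012,0.01,0,0,0,0],[-0.078,0.015,0.013,0,0,0,0],[-0.089,0.019,0.016,0,0,0,0],[-0.1,0.023,0.019,0,0,0,0],[-0.105,0.025,0.021,0,0,0,0],[-0.109,0.028,0.024,0,0,0,0],[-0.109,0.028,0.024,0,0,0,0]])

```text
time_s: 13.25
tcp_pos: [579.6, 1.2, 73.5]
tcp_rot: [0.926, 0.162, 0.06, 0.337]
ft_force: [0.5, 0.0, 0.6]
grip_width: -0.3
gripper_force: 0.1
```

Run:
```python
from h import *
R=tilt(-70,40);q,m=B(120,0)
for b in(10,6,2): tipgo(q-m*b+[0,0,-7],R)
i,X=cloud("top");save("l1",i);np.savez("l1.npz",X=X)
```

```text
t 13.25 pos [579.6   1.2  73.5] F [0.5 0.  0.6] shift [-0.0072  0.0065  0.002 ] turn [-0.     0.001 -0.003]
t 13.25 pos [579.6   1.2  73.5] F [0.5 0.  0.6] shift [-0.0064  0.0095  0.0046] turn [-0.     0.001 -0.003]
t 13.25 pos [579.6   1.2  73.5] F [0.5 0.  0.6] shift [-0.0056  0.0126  0.0071] turn [-0.     0.001 -0.003]
```

>>> play_rows(plan=[[-0.004,0.004,0.001,0,0,0,0],[-0.007,0.007,0.002,0,0,0,0],[-0.0065,0.009,0.004,0,0,0,0],[-0.006,0.011,0.0055,0,0,0,0],[-0.006,0.011,0.0055,0,0,0,0]])

```text
time_s: 13.8
tcp_pos: [576.4, -11.0, 75.9]
tcp_rot: [0.926, 0.161, 0.059, 0.336]
ft_force: [-7.5, 5.4, 2.1]
grip_width: -0.0
gripper_force: 3.1
```

>>> play_rows(plan=[[0.0004,0.0012,0.001,0,0,0,0],[0.0008,0.0024,0.002,0,0,0,0],[0.0008,0.0024,0.002,0,0,0,0]])

```text
time_s: 14.1
tcp_pos: [576.4, -12.2, 75.6]
tcp_rot: [0.927, 0.16, 0.058, 0.335]
ft_force: [-13.9, 14.2, 7.8]
grip_width: 0.2
gripper_force: 8.3
```

Run:
```python
from h import *
o=get_obs();r=Ro.from_quat(o["tcp_rot"]);print(Rz.inv().apply(o["tcp_pos"]+TIP*r.as_matrix()[:,2]-P),o["ft_force"])
i,X=cloud("top");i2,X2=cloud("side")
for A in(X,X2):
    q=Rz.inv().apply(A.reshape(-1,3)-P)
    m=(q[:,2]>-20)&(q[:,2]<24)&(q[:,1]>5)&(q[:,1]<60)&(q[:,0]<-20)&(q[:,0]>-110)
    print(q[m][:40:3].round().tolist())
save("l2",np.hstack([cv2.resize(i[150:270,250:430],(400,267),interpolation=cv2.INTER_CUBIC),cv2.resize(i2[200:320,260:440],(400,267),interpolation=cv2.INTER_CUBIC)]))
R=tilt(-70,40);p,n=B(120,0);tipgo(p-n*45+[0,0,40],R)
```

```text
[-31.02336155  51.22622458  -7.47534674] [-13.8832205   14.18223023   7.81603431]
[[-26.0, 60.0, 23.0], [-34.0, 54.0, 15.0], [-36.0, 52.0, 20.0], [-40.0, 54.0, 14.0], [-42.0, 56.0, 19.0], [-41.0, 50.0, 6.0], [-43.0, 55.0, 0.0], [-51.0, 36.0, 9.0], [-56.0, 34.0, 15.0], [-58.0, 32.0, 12.0], [-58.0, 25.0, 10.0], [-60.0, 27.0, 9.0], [-61.0, 21.0, 14.0], [-62.0, 27.0, 13.0]]
[[-48.0, 57.0, 20.0], [-45.0, 57.0, 16.0], [-43.0, 57.0, 9.0], [-45.0, 53.0, 9.0], [-45.0, 53.0, 6.0], [-45.0, 52.0, 3.0], [-46.0, 56.0, -2.0], [-42.0, 47.0, 2.0], [-50.0, 37.0, 8.0], [-47.0, 27.0, 14.0], [-53.0, 31.0, 10.0], [-49.0, 24.0, 13.0], [-56.0, 31.0, 8.0], [-50.0, 27.0, 8.0]]
t 14.2 pos [576.5 -12.2  75.6] F [-13.2  13.5   7.8] shift [-0.0067  0.     -0.0618] turn [-0.005  0.004 -0.004]
```

The left half is against its stop. Now retreating and crossing over the canister to the right side.

>>> play_rows(plan=[[-0.005,0,-0.03,0,0,0,0],[-0.007,0,-0.07,0,0,0,0],[-0.007,0,-0.11,0,0,0,0],[-0.007,0.03,-0.15,0,0,0,0],[-0.007,0.06,-0.19,0,0,0,0],[-0.007,0.09,-0.22,0,0,0,0],[-0.007,0.12,-0.24,0,0,0,0],[-0.007,0.13,-0.25,0,0,0,0],[-0.007,0.13,-0.25,0,0,0,0]])

```text
time_s: 15.1
tcp_pos: [553.1, 40.9, 353.5]
tcp_rot: [0.926, 0.161, 0.062, 0.336]
ft_force: [-0.3, 1.2, -0.8]
grip_width: -0.2
gripper_force: 0.0
```

Run:
```python
from h import *
o=get_obs();r=Ro.from_quat(o["tcp_rot"]);print("tip",o["tcp_pos"]+TIP*r.as_matrix()[:,2],np.round(o["q"],2))
go([590,-50,360],tilt(0,0));go([560,-50,400],tilt(70,40))
```

```text
tip [548.15757404  54.13176489 370.33416565] [ 0.4   0.2   1.48 -0.7   1.52  1.69]
t 15.1 pos [553.1  40.9 353.5] F [-0.3  1.2 -0.8] shift [0.0039 0.0793 0.058 ] turn [ 0.611  0.42  -1.174]
t 15.1 pos [553.1  40.9 353.5] F [-0.3  1.2 -0.8] shift [-0.024   0.0973  0.0206] turn [ 0.009  1.569 -1.876]
```

Run:
```python
from h import *
go([500,-50,380],tilt(0,0))
```

```text
t 15.1 pos [553.1  40.9 353.5] F [-0.3  1.2 -0.8] shift [-0.0806  0.0691  0.0226] turn [ 0.611  0.42  -1.174]
```

>>> play_rows(plan=[[-0.02,0.015,0.005,0.06,0.04,-0.11,0],[-0.04,0.035,0.01,0.12,0.08,-0.22,0],[-0.06,0.05,0.015,0.18,0.12,-0.34,0],[-0.08,0.069,0.022,0.24,0.165,-0.46,0],[-0.08,0.069,0.022,0.31,0.21,-0.58,0],[-0.08,0.069,0.022,0.37,0.25,-0.7,0],[-0.08,0.069,0.022,0.43,0.29,-0.82,0],[-0.08,0.069,0.022,0.49,0.335,-0.94,0],[-0.08,0.069,0.022,0.55,0.38,-1.06,0],[-0.08,0.069,0.022,0.611,0.42,-1.174,0],[-0.08,0.069,0.022,0.611,0.42,-1.174,0],[-0.08,0.069,0.022,0.611,0.42,-1.174,0]])

```text
time_s: 16.3
tcp_pos: [499.7, -49.1, 376.4]
tcp_rot: [0.708, 0.706, -0.003, -0.002]
ft_force: [-1.2, 1.3, 0.5]
grip_width: -0.0
gripper_force: 0.0
```

Run:
```python
from h import *
print(np.round(get_obs()["q"],2))
go([500,-180,380],tilt(70,40))
im,X=cloud("top");np.savez("r0.npz",X=X,im=im)
q=Rz.inv().apply(X.reshape(-1,3)-P)
m=(q[:,2]>-18)&(q[:,2]<25)&(q[:,1]<-60)&(q[:,1]>-220)&(abs(q[:,0])<170)
k=q[m];print(len(k));print(k[np.argsort(k[:,1])][::12].round().tolist())
save("r0",cv2.resize(im[150:270,250:430],(600,400),interpolation=cv2.INTER_CUBIC))
```

```text
[-0.23  0.12  1.31 -0.    1.72 -0.23]
t 16.3 pos [499.7 -49.1 376.4] F [-1.2  1.3  0.5] shift [-0.1309  0.0006 -0.0035] turn [-0.615  0.423 -1.173]
236
[[-69.0, -174.0, 2.0], [-60.0, -169.0, 2.0], [-76.0, -165.0, 6.0], [-72.0, -163.0, 9.0], [-63.0, -160.0, 13.0], [-65.0, -157.0, 6.0], [39.0, -97.0, 13.0], [53.0, -93.0, 18.0], [47.0, -91.0, 14.0], [45.0, -88.0, -11.0], [45.0, -86.0, -12.0], [46.0, -84.0, -12.0], [52.0, -82.0, -11.0], [67.0, -79.0, 15.0], [67.0, -77.0, 17.0], [65.0, -74.0, 15.0], [61.0, -72.0, 15.0], [65.0, -70.0, 17.0], [164.0, -68.0, 24.0], [61.0, -63.0, 15.0]]
```

View pics/r0.png

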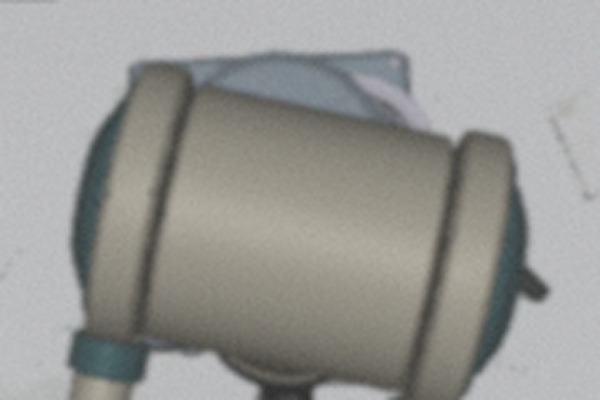

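Run:
```python
from h import *
R=tilt(70,40);p,n=B(120,.95,-1);print(p,n)
tipgo(p-n*32+[-30,-10,150],R)
```

```text
[ 658.05974503 -155.40128554  100.        ] [-0.43257347  0.90159868  0.        ]
t 16.35 pos [499.4 -48.8 377.2] F [-1.   0.4  0.5] shift [-0.1318  0.1484  0.1433] turn [-0.614  0.423 -1.172]
```

>>> play_rows(plan=[[-0.03,0,0,-0.06,0.04,-0.11,0],[-0.06,0,0,-0.12,0.08,-0.22,0],[-0.09,0,0,-0.18,0.12,-0.34,0],[-0.12,0,0,-0.24,0.165,-0.46,0],[-0.132,0.02,0,-0.31,0.21,-0.58,0],[-0.132,0.05,0.02,-0.37,0.25,-0.7,0],[-0.132,0.08,0.04,-0.43,0.29,-0.82,0],[-0.132,0.11,0.07,-0.49,0.335,-0.94,0],[-0.132,0.13,0.1,-0.55,0.38,-1.06,0],[-0.132,0.148,0.143,-0.614,0.423,-1.172,0],[-0.132,0.148,0.143,-0.614,0.423,-1.172,0],[-0.132,0.148,0.143,-0.614,0.423,-1.172,0]])

```text
time_s: 17.55
tcp_pos: [647.0, -179.9, 233.8]
tcp_rot: [0.163, 0.925, 0.338, 0.058]
ft_force: [-0.2, 0.2, 0.6]
grip_width: 0.0
gripper_force: 0.0
```

Run:
```python
from h import *
R=tilt(70,40);p,n=B(120,.95,-1);o=get_obs();s=p-n*32
tipgo(s+[0,0,-7],R);print(np.round(o["q"],2))
for al,b in((.9,14),(.7,12),(.5,11),(.4,10),(.3,10),(.2,10),(.1,10),(.05,10),(0,10),(0,6),(0,3)):
    q,m=B(120,al,-1);print(al,b,np.round(R.inv().apply(q-m*b-s)/1000,3).tolist())
im,X=cloud("top");im2,X2=cloud("side")
for n,A in(("t",X),("s",X2)):
  q=Rz.inv().apply(A.reshape(-1,3)-P)
  m=(q[:,2]>-18)&(q[:,2]<25)&(q[:,1]<-60)&(q[:,1]>-200)&(q[:,0]>-100)&(q[:,0]<90)&(np.hypot(q[:,0],q[:,1])>70)
  k=q[m];print(n,len(k));print(k[np.argsort(k[:,1])][::14].round().tolist())
```

```text
t 17.55 pos [ 647.  -179.9  233.8] F [-0.2  0.2  0.6] shift [-0.0254 -0.0874  0.1324] turn [ 0.002 -0.003 -0.001]
[-0.73  0.5   1.31  0.64  1.63 -2.02]
0.9 14 [0.019, 0.009, 0.007]
0.7 12 [0.044, 0.008, 0.006]
0.5 11 [0.068, 0.01, 0.008]
0.4 10 [0.079, 0.013, 0.011]
0.3 10 [0.09, 0.016, 0.013]
0.2 10 [0.101, 0.02, 0.017]
0.1 10 [0.111, 0.025, 0.021]
0.05 10 [0.115, 0.027, 0.023]
0 10 [0.12, 0.03, 0.025]
0 6 [0.119, 0.033, 0.028]
0 3 [0.119, 0.035, 0.03]
t 733
[[-70.0, -174.0, 8.0], [-71.0, -168.0, 5.0], [-70.0, -165.0, 10.0], [-63.0, -161.0, 8.0], [-67.0, -159.0, 8.0], [-49.0, -156.0, 6.0], [-58.0, -153.0, 5.0], [-59.0, -150.0, -2.0], [-56.0, -147.0, 7.0], [-43.0, -143.0, 7.0], [-40.0, -139.0, 8.0], [-30.0, -135.0, 11.0], [-31.0, -131.0, 4.0], [-31.0, -129.0, 6.0], [-44.0, -126.0, 1.0], [-48.0, -123.0, 6.0], [-57.0, -121.0, 5.0], [-17.0, -118.0, 14.0], [-23.0, -115.0, 13.0], [-29.0, -113.0, 13.0], [-29.0, -111.0, 14.0], [-29.0, -109.0, 12.0], [-22.0, -107.0, 10.0], [-30.0, -106.0, 1.0], [18.0, -104.0, 15.0], [32.0, -103.0, 14.0], [25.0, -102.0, 16.0], [-25.0, -101.0, 0.0], [-20.0, -1
[... 807 characters left out ...]
, 1.0], [-61.0, -119.0, -2.0], [-55.0, -118.0, 0.0], [-24.0, -116.0, 5.0], [-24.0, -115.0, 12.0], [-27.0, -112.0, 6.0], [-16.0, -111.0, 7.0], [-26.0, -109.0, 15.0], [28.0, -107.0, 2.0], [7.0, -107.0, -11.0], [-21.0, -106.0, 14.0], [13.0, -105.0, -9.0], [30.0, -105.0, 9.0], [7.0, -104.0, 11.0], [13.0, -104.0, 14.0], [34.0, -103.0, 0.0], [35.0, -103.0, -16.0], [26.0, -102.0, -0.0], [27.0, -102.0, -16.0], [38.0, -101.0, -6.0], [32.0, -101.0, 11.0], [-1.0, -100.0, 11.0], [-3.0, -99.0, 11.0], [25.0, -98.0, 15.0], [37.0, -97.0, 12.0], [38.0, -95.0, 14.0], [-6.0, -94.0, 12.0], [12.0, -92.0, 13.0], [2.0, -91.0, 13.0], [43.0, -88.0, 13.0], [64.0, -83.0, 9.0], [56.0, -77.0, 14.0], [65.0, -68.0, 13.0]]
```

>>> play_rows(plan=[[-0.01,-0.03,0.045,0,0,0,0],[-0.02,-0.06,0.09,0,0,0,0],[-0.025,-0.087,0.132,0,0,0,0],[-0.025,-0.087,0.132,0,0,0,0],[-0.025,-0.087,0.132,0,0,0,0]])

```text
time_s: 18.15
tcp_pos: [677.9, -172.1, 81.1]
tcp_rot: [0.161, 0.926, 0.337, 0.061]
ft_force: [0.7, 0.7, 1.6]
grip_width: 0.1
gripper_force: 0.0
```

>>> play_rows(plan=[[0.019,0.009,0.007,0,0,0,0],[0.032,0.009,0.007,0,0,0,0],[0.044,0.008,0.006,0,0,0,0],[0.056,0.009,0.007,0,0,0,0],[0.068,0.01,0.008,0,0,0,0],[0.079,0.013,0.011,0,0,0,0],[0.09,0.016,0.013,0,0,0,0],[0.101,0.02,0.017,0,0,0,0],[0.106,0.022,0.019,0,0,0,0],[0.111,0.025,0.021,0,0,0,0],[0.111,0.025,0.021,0,0,0,0]])

```text
time_s: 19.25
tcp_pos: [582.3, -103.6, 78.6]
tcp_rot: [0.161, 0.926, 0.337, 0.059]
ft_force: [-3.6, -2.1, -0.2]
grip_width: -0.2
gripper_force: 1.6
```

Run:
```python
from h import *
R=tilt(70,40);q,m=B(120,0,-1)
for b in(10,6,2): tipgo(q-m*b+[0,0,-7],R)
```

```text
t 19.25 pos [ 582.3 -103.6   78.6] F [-3.6 -2.1 -0.2] shift [0.0082 0.0046 0.0071] turn [-0.    -0.001  0.004]
t 19.25 pos [ 582.3 -103.6   78.6] F [-3.6 -2.1 -0.2] shift [0.0076 0.0076 0.0096] turn [-0.    -0.001  0.004]
t 19.25 pos [ 582.3 -103.6   78.6] F [-3.6 -2.1 -0.2] shift [0.007  0.0107 0.0121] turn [-0.    -0.001  0.004]
```

>>> play_rows(plan=[[0.004,0.0025,0.0035,0,0,0,0],[0.008,0.005,0.007,0,0,0,0],[0.0078,0.0065,0.0085,0,0,0,0],[0.0076,0.008,0.01,0,0,0,0],[0.0076,0.008,0.01,0,0,0,0]])

```text
time_s: 19.75
tcp_pos: [579.4, -90.4, 75.3]
tcp_rot: [0.161, 0.926, 0.336, 0.059]
ft_force: [-7.8, -6.0, 2.3]
grip_width: 0.2
gripper_force: 3.2
```

>>> play_rows(plan=[[-0.0003,0.0012,0.001,0,0,0,0],[-0.0006,0.0024,0.002,0,0,0,0],[-0.0006,0.0024,0.002,0,0,0,0]])

```text
time_s: 20.05
tcp_pos: [579.8, -88.5, 74.9]
tcp_rot: [0.161, 0.927, 0.335, 0.058]
ft_force: [-10.7, -9.5, 3.7]
grip_width: -0.0
gripper_force: 5.1
```

Run:
```python
from h import *
o=get_obs();r=Ro.from_quat(o["tcp_rot"]);print(Rz.inv().apply(o["tcp_pos"]+TIP*r.as_matrix()[:,2]-P),o["ft_force"])
im,X=cloud("top");im2,X2=cloud("side");np.savez("r1.npz",X=X,X2=X2)
for n,A,I in(("t",X,im),("s",X2,im2)):
  q=Rz.inv().apply(A.reshape(-1,3)-P);g=I.reshape(-1,3).astype(int).sum(1)
  m=(q[:,2]>-18)&(q[:,2]<22)&(q[:,1]<60)&(q[:,1]>-60)&(q[:,0]>-190)&(q[:,0]<-55)
  k=np.c_[q[m],g[m]];print(n,len(k));print(k[np.argsort(k[:,0])][::max(1,len(k)//35)].round().astype(int).tolist())
save("fin",np.hstack([cv2.resize(im[160:280,270:390],(400,400),interpolation=cv2.INTER_CUBIC),cv2.resize(im2[200:320,250:370],(400,400),interpolation=cv2.INTER_CUBIC)]))
R=tilt(70,40);p,n=B(120,0,-1);tipgo(p-n*45+[0,0,40],R)
```

```text
[-29.82554322 -51.66739317  -8.22660623] [-10.71832661  -9.49115438   3.74277852]
t 412
[[-151, -22, 5, 268], [-147, -25, 6, 259], [-145, -16, 8, 217], [-141, -23, 6, 202], [-138, -14, 6, 313], [-134, -21, 5, 192], [-132, -13, -1, 459], [-128, -21, 7, 191], [-124, -24, 6, 182], [-120, -24, 9, 192], [-115, -20, 7, 231], [-109, -22, 3, 264], [-105, 6, 5, 405], [-104, -7, 4, 369], [-102, -22, 7, 265], [-101, -5, 3, 265], [-100, -25, 4, 258], [-99, 3, 7, 225], [-98, -25, 10, 248], [-96, 18, 3, 257], [-94, -23, 4, 264], [-90, -23, 7, 257], [-83, -23, 6, 280], [-80, -8, 3, 368], [-78, 11, 14, 305], [-77, -4, 15, 385], [-75, -13, 16, 325], [-74, 11, 13, 371], [-73, -21, 10, 484], [-71, 13, 9, 366], [-69, 6, 12, 269], [-68, -9, 16, 429], [-67, 23, 12, 304], [-65, 15, 11, 248], [-64, -11, 10, 483], [-62, -22, 10, 485], [-60, 23, 10, 241], [-58, -22, 10, 350]]
s 401
[[-156, -23, 2, 60], [-152, -25, -5, 181], [-148, -19, 8, 103], [-144, -25, -7, 375], [-141, -24, -6, 78], [-137, -28, 5, 53], [-134, -26, 7, 98], [-130, -23, -2, 42], [-126, -26, -2, 43], [-122, -13, 3, 146], [-117, -24, -3, 124], [-111, -18, 2, 264], [-107, -4, 4, 221], [-105, -27, -3, 317], [-103, 15, 2, 239], [-101, -24, 3, 243], [-98, 14, 4, 263], [-93, -24, -3, 133], [-88, -24, 7, 243], [-83, -20, 2, 266], [-81, -15, 10, 483], [-79, -23, 18, 186], [-77, 7, -9, 160], [-77, 8, 9, 239], [-76, 9, 2, 241], [-74, 7, 5, 169], [-73, -22, 9, 461], [-71, 8, 10, 250], [-69, -23, -1, 135], [-67, -25, -7, 252], [-64, 21, 8, 228], [-62, 25, 8, 228], [-60, -12, 10, 214], [-59, 27, -10, 96], [-57, -22, 9, 241], [-56, 26, 14, 210], [-55, -19, 10, 216]]
t 20.15 pos [579.8 -88.5  74.8] F [-11.5  -9.4   3.6] shift [ 0.0063  0.0003 -0.0626] turn [-0.004 -0.003  0.004]
```

The right half is also shut, with the pivot at (-73,-12) in port axes and the lever pointing straight out. Retreating, then on to the lever.

>>> play_rows(plan=[[0.006,0,-0.03,0,0,0,0],[0.006,0,-0.07,0,0,0,0],[0.006,0,-0.1,0,0,0,0],[0.006,0,-0.12,0,0,0,0],[0.006,0,-0.12,0,0,0,0]])

```text
time_s: 20.65
tcp_pos: [552.1, -159.4, 169.8]
tcp_rot: [0.162, 0.926, 0.336, 0.063]
ft_force: [0.4, -0.8, -0.5]
grip_width: -0.1
gripper_force: 0.0
```

```bash
cat >> h.py <<'E'
def L(al,c,a=62,z=-6): # tip position pushing lever at angle al, c behind the lever axis
    return W(*(np.array([-72,-12,z])+Ro.from_euler("z",al).apply([-c,a,0])))
RL=tilt(30,30)
E
python3 - <<'E'
from h import *
tipgo(L(1.65,55)+[0,0,70],RL);print(np.round(get_obs()["q"],2),L(1.65,55))
E
```

```text
t 20.65 pos [ 552.1 -159.4  169.8] F [ 0.4 -0.8 -0.5] shift [ 0.0769 -0.0035  0.0286] turn [ 0.169 -0.394  0.577]
[-0.82  0.42  1.62  0.62  1.47 -2.22] [ 475.87667262 -123.92841909   94.        ]
```

>>> play_rows(plan=[[0.02,0,0,0.03,-0.07,0.1,0],[0.04,0,0,0.06,-0.14,0.21,0],[0.06,0,0.005,0.1,-0.23,0.33,0],[0.077,-0.0035,0.015,0.13,-0.3,0.44,0],[0.077,-0.0035,0.028,0.169,-0.394,0.577,0],[0.077,-0.0035,0.028,0.169,-0.394,0.577,0],[0.077,-0.0035,0.028,0.169,-0.394,0.577,0]])

```text
time_s: 21.35
tcp_pos: [483.9, -115.6, 143.7]
tcp_rot: [0.481, 0.838, 0.225, 0.126]
ft_force: [0.7, -0.3, -0.5]
grip_width: 0.1
gripper_force: 0.0
```

Run:
```python
from h import *
s=L(1.65,55);tipgo(s,RL);print(np.round(get_obs()["q"],2))
for al,c in((1.6,34),(1.4,31),(1.2,30.5),(1,30.5),(.8,30.5),(.6,30),(.5,30),(.4,30),(.3,29.5),(.2,29.5),(.1,29),(0,29),(0,27),(-.02,25)):
    print(al,np.round(RL.inv().apply(L(al,c)-s)/1000,3).tolist())
```

```text
t 21.35 pos [ 483.9 -115.6  143.7] F [ 0.7 -0.3 -0.5] shift [-0.0035 -0.0344  0.0596] turn [-0.001 -0.007  0.003]
[-0.78  0.1   2.06  0.64  0.94 -1.68]
1.6 [0.023, 0.007, 0.004]
1.4 [0.039, 0.01, 0.006]
1.2 [0.053, 0.014, 0.008]
1 [0.065, 0.02, 0.011]
0.8 [0.075, 0.028, 0.016]
0.6 [0.083, 0.037, 0.022]
0.5 [0.087, 0.043, 0.025]
0.4 [0.089, 0.048, 0.028]
0.3 [0.091, 0.054, 0.031]
0.2 [0.093, 0.06, 0.035]
0.1 [0.093, 0.066, 0.038]
0 [0.093, 0.072, 0.042]
0 [0.092, 0.074, 0.043]
-0.02 [0.091, 0.077, 0.044]
```

>>> play_rows(plan=[[-0.001,-0.012,0.02,0,0,0,0],[-0.002,-0.024,0.04,0,0,0,0],[-0.0035,-0.034,0.06,0,0,0,0],[-0.0035,-0.034,0.06,0,0,0,0],[-0.0035,-0.034,0.06,0,0,0,0]])

```text
time_s: 21.85
tcp_pos: [487.0, -120.7, 74.6]
tcp_rot: [0.483, 0.837, 0.225, 0.126]
ft_force: [0.4, -1.2, 0.7]
grip_width: 0.2
gripper_force: 0.0
```

>>> play_rows(plan=[[0.012,0.004,0.002,0,0,0,0],[0.023,0.007,0.004,0,0,0,0],[0.031,0.0085,0.005,0,0,0,0],[0.039,0.01,0.006,0,0,0,0],[0.046,0.012,0.007,0,0,0,0],[0.053,0.014,0.008,0,0,0,0],[0.059,0.017,0.0095,0,0,0,0],[0.065,0.02,0.011,0,0,0,0],[0.07,0.024,0.0135,0,0,0,0],[0.075,0.028,0.016,0,0,0,0],[0.079,0.0325,0.019,0,0,0,0],[0.083,0.037,0.022,0,0,0,0]])

```text
time_s: 23.05
tcp_pos: [481.7, -25.7, 74.4]
tcp_rot: [0.483, 0.837, 0.225, 0.127]
ft_force: [-0.2, -1.0, 0.1]
grip_width: 0.2
gripper_force: 0.5
```

Run:
```python
from h import *
im,X=cloud("top");im2,X2=cloud("side")
for n,A in(("t",X),("s",X2)):
  q=Rz.inv().apply(A.reshape(-1,3)-P)
  m=(q[:,2]>-12)&(q[:,2]<14)&(q[:,1]<90)&(q[:,1]>-60)&(q[:,0]>-170)&(q[:,0]<-75)
  k=q[m];print(n,len(k));print(k[np.argsort(k[:,1])][::max(1,len(k)//30)].round().astype(int).tolist())
for al,c in((.6,30),(.5,30),(.4,30),(.3,29.5),(.2,29.5),(.1,29),(0,29),(0,27),(-.02,25)): tipgo(L(al,c),RL)
```

```text
t 218
[[-76, -21, 5], [-81, -17, 6], [-85, -15, 6], [-77, -10, 13], [-91, -10, 5], [-93, -8, 0], [-93, -6, 6], [-95, -3, 9], [-97, -1, 5], [-95, 3, 4], [-101, 5, 3], [-101, 8, 6], [-92, 9, 5], [-107, 10, 5], [-92, 11, 3], [-107, 12, 6], [-90, 14, 2], [-109, 14, 7], [-103, 16, 7], [-83, 18, 3], [-114, 19, 9], [-107, 21, 8], [-81, 22, 2], [-77, 24, 9], [-77, 26, 3], [-111, 29, 8], [-117, 32, 9], [-117, 36, 6], [-121, 38, 10], [-134, 39, 9], [-123, 43, 10], [-130, 45, 4]]
s 257
[[-78, -25, 1], [-76, -22, 1], [-78, -21, -11], [-77, -18, 11], [-81, -17, 3], [-92, -16, 6], [-82, -14, 10], [-95, -12, -2], [-93, -9, 4], [-95, -6, -3], [-100, -1, 5], [-105, 1, -1], [-140, 3, 11], [-140, 5, 13], [-75, 5, 7], [-99, 6, 6], [-104, 7, 1], [-104, 7, 7], [-79, 9, -9], [-76, 9, -11], [-108, 10, 4], [-129, 10, -1], [-126, 11, 0], [-118, 12, -3], [-93, 14, 2], [-114, 14, -3], [-89, 15, 2], [-119, 16, -3], [-121, 18, 0], [-76, 19, -2], [-118, 21, 6], [-120, 24, 5], [-119, 37, 5]]
t 23.15 pos [481.3 -24.9  74.3] F [ 0.1 -0.2  0.5] shift [ 0.0004  0.0003 -0.0005] turn [-0.002 -0.007  0.001]
t 23.15 pos [481.3 -24.9  74.3] F [ 0.1 -0.2  0.5] shift [0.0037 0.0056 0.0025] turn [-0.002 -0.007  0.001]
t 23.15 pos [481.3 -24.9  74.3] F [ 0.1 -0.2  0.5] shift [0.0063 0.0111 0.0057] turn [-0.002 -0.007  0.001]
t 23.15 pos [481.3 -24.9  74.3] F [ 0.1 -0.2  0.5] shift [0.0082 0.0172 0.0092] turn [-0.002 -0.007  0.001]
t 23.15 pos [481.3 -24.9  74.3] F [ 0.1 -0.2  0.5] shift [0.0095 0.0231 0.0126] turn [-0.002 -0.007  0.001]
t 23.15 pos [481.3 -24.9  74.3] F [ 0.1 -0.2  0.5] shift [0.0099 0.0294 0.0162] turn [-0.002 -0.007  0.001]
t 23.15 pos [481.3 -24.9  74.3] F [ 0.1 -0.2  0.5] shift [0.0098 0.0353 0.0196] turn [-0.002 -0.007  0.001]
t 23.15 pos [481.3 -24.9  74.3] F [ 0.1 -0.2  0.5] shift [0.0088 0.0368 0.0205] turn [-0.002 -0.007  0.001]
t 23.15 pos [481.3 -24.9  74.3] F [ 0.1 -0.2  0.5] shift [0.0076 0.0395 0.022 ] turn [-0.002 -0.007  0.001]
```

>>> play_rows(plan=[[0.0037,0.0056,0.0025,0,0,0,0],[0.0063,0.011,0.0057,0,0,0,0],[0.0075,0.014,0.0075,0,0,0,0],[0.0082,0.0172,0.0092,0,0,0,0],[0.009,0.02,0.011,0,0,0,0],[0.0095,0.0231,0.0126,0,0,0,0],[0.0097,0.026,0.0144,0,0,0,0],[0.0099,0.0294,0.0162,0,0,0,0],[0.0098,0.032,0.018,0,0,0,0],[0.0098,0.0353,0.0196,0,0,0,0],[0.0098,0.0353,0.0196,0,0,0,0]])

```text
time_s: 24.25
tcp_pos: [512.0, 3.2, 75.3]
tcp_rot: [0.483, 0.837, 0.225, 0.126]
ft_force: [-0.4, 0.0, 0.7]
grip_width: 0.5
gripper_force: 0.0
```

>>> play_rows(plan=[[-0.001,0.0015,0.001,0,0,0,0],[-0.002,0.003,0.0018,0,0,0,0],[-0.003,0.005,0.003,0,0,0,0],[-0.003,0.005,0.003,0,0,0,0]])

```text
time_s: 24.65
tcp_pos: [515.2, 4.5, 74.2]
tcp_rot: [0.482, 0.838, 0.225, 0.124]
ft_force: [-13.0, -3.1, 8.3]
grip_width: 0.3
gripper_force: 6.5
```

Run:
```python
from h import *
im,X=cloud("top");im2,X2=cloud("side")
for n,A in(("t",X),("s",X2)):
  q=Rz.inv().apply(A.reshape(-1,3)-P)
  m=(q[:,2]>-12)&(q[:,2]<14)&(q[:,1]<90)&(q[:,1]>-60)&(q[:,0]>-170)&(q[:,0]<-70)
  k=q[m];print(n,len(k));print(k[np.argsort(k[:,1])][::max(1,len(k)//25)].round().astype(int).tolist())
o=get_obs();r=Ro.from_quat(o["tcp_rot"]);print(Rz.inv().apply(o["tcp_pos"]+TIP*r.as_matrix()[:,2]-P),o["ft_force"])
```

```text
t 189
[[-70, -21, 10], [-77, -19, 8], [-80, -15, 4], [-82, -10, 2], [-74, -6, 14], [-78, -4, 1], [-78, -2, 0], [-84, 0, 4], [-84, 5, 8], [-86, 7, -2], [-84, 9, 4], [-84, 11, 7], [-82, 13, 7], [-79, 15, 6], [-77, 17, 5], [-75, 19, 6], [-73, 21, 4], [-77, 24, 3], [-81, 26, 6], [-85, 28, 2], [-79, 32, 7], [-81, 35, 7], [-83, 37, 8], [-85, 39, 8], [-76, 56, 7], [-80, 60, 9], [-82, 65, 5]]
s 244
[[-75, -26, -6], [-74, -23, -5], [-76, -22, -5], [-81, -20, -1], [-74, -19, 1], [-84, -17, -2], [-75, -15, 14], [-87, -13, 2], [-83, -10, 2], [-88, -4, -1], [-87, 3, -2], [-75, 7, -3], [-74, 7, 8], [-78, 11, 1], [-84, 15, 3], [-70, 20, 8], [-83, 28, 4], [-108, 31, 11], [-86, 33, 5], [-88, 34, -4], [-104, 35, 7], [-117, 36, 8], [-97, 38, 3], [-77, 39, 4], [-78, 42, 6], [-100, 44, -9], [-79, 52, 6], [-84, 64, 6]]
[-96.92327373  50.37483301  -6.65406485] [-13.22760675  -1.96712041   8.13894351]
```

The lever is home against its stop. Backing off and checking.

>>> play_rows(plan=[[0,-0.004,-0.02,0,0,0,0],[0,-0.006,-0.06,0,0,0,0],[0,-0.006,-0.11,0,0,0,0],[0,-0.006,-0.16,0,0,0,0],[0,-0.006,-0.2,0,0,0,0],[0,-0.006,-0.2,0,0,0,0]])

```text
time_s: 25.35
tcp_pos: [429.5, -53.5, 250.9]
tcp_rot: [0.482, 0.836, 0.224, 0.133]
ft_force: [-0.5, -0.6, 0.6]
grip_width: -0.1
gripper_force: 0.0
```

>>> play_rows(plan=[[-0.05,-0.05,-0.02,0,0,0,0],[-0.1,-0.1,-0.04,0,0,0,0],[-0.15,-0.15,-0.04,0,0,0,0],[-0.18,-0.15,-0.04,0,0,0,0],[-0.18,-0.15,-0.04,0,0,0,0]])

```text
time_s: 25.85
tcp_pos: [388.2, -284.0, 203.3]
tcp_rot: [0.484, 0.836, 0.225, 0.127]
ft_force: [0.7, -0.1, 0.0]
grip_width: -0.1
gripper_force: 0.0
```

Run:
```python
from h import *
im,X=cloud("top");im2,X2=cloud("side")
save("end",np.hstack([cv2.resize(im[160:280,270:390],(400,400),interpolation=cv2.INTER_CUBIC),cv2.resize(im2[180:300,260:380],(400,400),interpolation=cv2.INTER_CUBIC)]))
q=Rz.inv().apply(X.reshape(-1,3)-P)
m=(q[:,2]>-6)&(q[:,2]<14)&(q[:,1]<80)&(q[:,1]>35)&(q[:,0]>-130)&(q[:,0]<-60);print("grip",q[m].mean(0).round(1),m.sum())
x,y,z=np.moveaxis(X,-1,0);near=np.hypot(x-604,y+50)<80
h=X[near&(z>274)&(z<296)];print(cv2.minAreaRect(h[:,:2].astype(np.float32)),np.median(X[near&(z>240)&(z<255)][:,2]),get_obs()["time_s"])
```

```text
grip [-82.9  51.4   7.1] 96
((605.5228271484375, -49.660404205322266), (17.288890838623047, 94.87554931640625), 1.5826573371887207) 247.63818955963518 25.95
```

View pics/end.png

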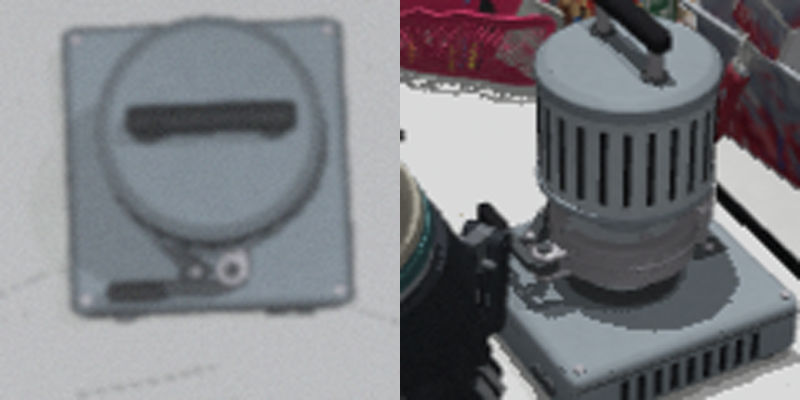

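The final picture shows the canister seated, the ring shut, and the lever lying across the front at (140,290) with the pivot at (232,268). The arm is clear of everything.

```bash
python3 -c "
from bench import finish_job
print(finish_job())"
```

```text
the job is handed in; nothing more can be done
None
```

The canister is seated over both pins, the clamp ring is shut and the latch lever is home, as far as the cameras and push forces show. The catch pin's draw couldn't be measured directly. The arm is clear of everything, the tape roll and scraper were left alone, and the job was handed in at about 26 s; the judge returned no verdict.

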